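# Put the stacking lunch carrier back together

## Task

Put the lunch carrier back together on its wooden base, where that stands: the red tier first, then the yellow one, then the blue one, and the lid on top, each seated fully and upright in the one below. Leave the glass, the mug, the honey jar and the salt shaker where they are.

Things in the scene. Friction and masses are not known exactly. Their poses are not given: they have to be found in the camera images.
- base_rim (a point): The carrier's base, which stands fixed on the worktop: a dark wooden disc 92 mm across with a low steel ring on it, open at the top. The point: centre of the mouth at the upper edge of the ring, 16 mm above the worktop. The mouth is 54 mm across. To the left of y = -0.25 a wall cabinet hangs 0.49 m above the worktop, from x = 0.54 on.
- red_tier_center (a point): Red enamel cup with a dark rim, open on top, 52 mm high, 60 mm outside diameter, wall 2.8 mm, under 0.2 kg. Point: its centre, 26 mm above the underside, 26 mm below the rim; z up. Its conical foot (8 mm high, 38 mm wide below, 50 mm above, then a 60 mm ledge) drops into a 54 mm mouth, a tier's or the base's, until the ledge rests on that rim: underside 8 mm below the rim.
- yellow_tier_center (a point): Yellow enamel cup with a dark rim, open on top, 44 mm high, 60 mm outside diameter, wall 2.8 mm, under 0.2 kg. Point: its centre, 22 mm above the underside, 22 mm below the rim; z up. Its conical foot (8 mm high, 38 mm wide below, 50 mm above, then a 60 mm ledge) drops into a 54 mm mouth, a tier's or the base's, until the ledge rests on that rim: underside 8 mm below the rim.
- blue_tier_center (a point): Blue enamel cup with a dark rim, open on top, 36 mm high, 60 mm outside diameter, wall 2.8 mm, under 0.2 kg. Point: its centre, 18 mm above the underside, 18 mm below the rim; z up. Its conical foot (8 mm high, 38 mm wide below, 50 mm above, then a 60 mm ledge) drops into a 54 mm mouth, a tier's or the base's, until the ledge rests on that rim: underside 8 mm below the rim.
- lid_knob (a point): Steel lid, 60 mm across, with an upright black knob 18 mm in diameter. The point is the middle of the knob, 26 mm above the lid's underside; the knob stands from 14 to 38 mm above the underside. It has the same 8 mm conical foot as the tiers and closes a tier in the same way (underside 8 mm below the rim); z up.
- juice_glass_center (a point): Tall clear glass, 68 mm across, 142 mm high. It stands loose on the worktop and is to be left alone; the point is its centre, half-way up.
- mug_center (a point): Cream mug with a grey-green band, about 78 x 110 mm with its handle, 97 mm high. It stands loose on the worktop and is to be left alone; the point is its centre, half-way up.
- honey_jar_center (a point): Glass jar with a black screw cap, 63 mm across, 94 mm high. It stands loose on the worktop and is to be left alone; the point is its centre, half-way up.
- salt_shaker_center (a point): Salt shaker with a grey rounded top, 44 mm across, 90 mm high. It stands loose on the worktop and is to be left alone; the point is its centre, half-way up.
Things that resemble listed ones, but are neither listed nor needed, are in the scene too. What is shaped like the part that bears red_tier_center but green is not meant.

How it is judged:
By the outcome, as a careful person would: the job done as asked, in the order asked, and still so for the second after the job is handed in, with the robot touching nothing.
It also fails if it takes over 99 s, if anything falls off the work surface, if the arm or the gripper's body presses on something with over 40 N, if the wrist force passes 120 N, or if a joint passes its speed limit or range.

## Robot

A 6-joint arm with a two-finger parallel gripper is mounted at the origin on a cart in front of the work surface, level with it; the furniture and walls round the work are solid. World frame = base frame: x ahead of the robot, y to its left, z up, the work surface at z = 0. Lengths are in m, angles in rad, forces in N, time in s.
With the tool pointing down it reaches from about 0.4 to 0.925 m from the base axis. Payload 3.4 kg.
Tool frame: the origin (TCP) lies at the very end of the fingers, on their centre line; the grasp point (between the pads) lies 19 mm behind it; z points along the fingers, y is the line along which they close (so a half turn about z gives the same grasp; the last joint's range is limited). The gripper opens to 85 mm and grips with 20 to 120 N. Pads are 22 mm wide; open, the fingers measure 114 mm over their backs; the gripper's body (76 mm by 85 mm) begins 54 mm behind the grasp point. The pads swing forward as they close: fully open they stand 13 mm farther back than shut.
Start: joints at [-1.399, 0.307, 1.506, -0, 1.328, -0.073], TCP at [0.14, -0.558, 0.231] pointing down, gripper open.
Joint ranges: [-3.12, 3.12], [-1.05, 2.28], [0.14, 2.33], [-1.42, 4.57], [0.1, 2.73], [-2.68, 2.68]. Speed limits (rad/s): [2.57, 2.57, 3.14, 3.14, 3.14, 3.14].

## Interface

Orientations are given as [roll, pitch, yaw] about the fixed x, y, z axes, in that order (R = Rz(yaw) Ry(pitch) Rx(roll)).
In Python, from cell import env, vision gives the robot as it stands.
- The arm moves only by the tool carry_out, never from a script. Its argument "series" is a list of rows, each an object of numbers: "jaw": the gripper command: -1 is fully open, 1 is shut, values between are in proportion; "x", "y", "z": the shift along the world's x, y, z in mm; "spin": the turn about the world's z in degrees. In form: [{"jaw": .., "x": .., "y": .., "z": .., "spin": ..}, ...]. A call has 1 to 8 rows; each row is the pose to reach, as a shift and turn from the pose commanded when the call began; what a row does not reach only later rows make up. A row lasts 1/8 s, in which the tool goes at most 62.5 mm and 10.7 degrees, less where a joint would pass 70% of its speed; a pose out of reach is approached as far as the arm can. A call with a gripper value outside its range is refused whole. The fingers move at their own pace and stop on an object; "force" is the grip in N (left out, the last holds). Time passes only in rows, so rows that repeat a pose let the fingers close. It gives the time, the measured TCP pose, the force, the opening and the grip force at its end, in the units of the state.
- env.sense(): the state, without advancing time (a new reading comes with each control period).
- vision.snapshot(name): name is "scene" or "top"; returns a dict with "frame" (420x560x3 uint8, red, green, blue), "z_map" (420x560 float32, m along the optical axis (not along the pixel's ray), 0 where there is no reading), "vertical_fov" (degrees; the focal length in pixels is half the picture's height over the tangent of half this angle, whatever the lens; pixels are square), "cx", "cy" (the principal point, pixels), "eye" and "rotation" of the camera in the world. Camera axes: x right, y down, z forward; pixel columns grow to the right and rows downward; lengths in m; the calibration is good to about 2 mm. A picture is of the moment at which its call begins.
- env.close_job(): hands the job in; it is judged then, once.
The state is a dict: "t": time; "joints": joint angles; "dq": joint speeds; "tau": joint torques, N m; "tcp_pos": TCP position; "orientation": TCP orientation; "contact_force": force on the tool from outside, world axes, zero at the start; "wrist_torque": the same for the moment, N m; "opening": opening from 0.0 (shut) to 1.0 (fully open); "finger_force": force on a finger pad.
Only numpy, scipy, OpenCV 4.12 (cv2) and the standard library are available. Lean on these libraries where they do the work, as an engineer would, in place of code of your own. Each camera call takes 0.05 s, during which the arm holds its last target. There are 200 camera calls.

## Working session

There is one attempt and no reset: what is moved stays moved. The work goes in short steps, Python scripts to look and compute and a tool call to move; the robot and the scene stay as the last step left them, time stands still between calls to the robot, and variables do not carry over. Pictures are saved under pics/ and viewed, at most 14 in all, crops included, and the job is handed in when it is done.

Besides the shell and the picture viewer there is one more tool, called as a command line: name --argument value ..., lists and objects as JSON in quotes. carry_out: Moves the arm, as the interface text tells. Its arguments: {"type":"object","properties":{"series":{"type":"array","items":{"type":"object","properties":{"jaw":{"type":"number"},"x":{"type":"number"},"y":{"type":"number"},"z":{"type":"number"},"spin":{"type":"number"}}}},"force":{"type":"number"}},"required":["series"]}

```bash
mkdir -p pics; cat > h.py <<'E'
import numpy as np,cv2
from cell import env,vision
def snap(n,save=None):
    s=vision.snapshot(n)
    if save: cv2.imwrite('pics/'+save,s['frame'][:,:,::-1]); np.savez('pics/'+save[:-4],**{k:np.array(v) for k,v in s.items()})
    return s
def world(s):
    z=s['z_map'];h,w=z.shape;f=h/2/np.tan(np.radians(float(s['vertical_fov']))/2)
    v,u=np.mgrid[:h,:w]
    p=np.stack([(u-s['cx'])/f*z,(v-s['cy'])/f*z,z],-1)
    return p@np.array(s['rotation']).T+np.array(s['eye'])
E
python3 - <<'E'
from h import *
for n in('scene','top'):
    s=snap(n,n+'0.png');print(n,s['vertical_fov'],s['cx'],s['cy'],s['eye'],s['rotation'])
print(env.sense())
E
```

```text
scene 45.782728869532804 291.50578805670233 215.14452928722974 [0.14188377 0.59989113 0.96004008] [-2.44666918  0.00910971 -2.62240729]
top 47.743757249739325 273.0052139658494 208.56847678584327 [ 0.43433801 -0.0623673   1.50883688] [-3.08903573e+00  1.68995026e-03 -1.56593326e+00]
{'t': 0.1, 'joints': array([-1.39851529e+00,  3.07483696e-01,  1.50755021e+00,  2.41613899e-06,
        1.32840853e+00, -7.34900928e-02]), 'dq': array([ 0.00140058, -0.00162012, -0.00363399, -0.00159424,  0.00140223,
        0.00093369]), 'tau': array([ 1.89195773e-03, -4.58526778e+01, -2.52608085e+01, -8.99952488e-05,
        5.60600762e-03, -1.03150418e-05]), 'tcp_pos': array([ 0.13977362, -0.5570994 ,  0.23047865]), 'orientation': array([-3.13974804e+00, -1.38156033e-04,  2.45770419e-01]), 'contact_force': array([-0.00587831,  0.79368099, -0.58381502]), 'wrist_torque': array([-0.06636655, -0.02954928, -0.03171008]), 'finger_force': 0.0, 'opening': 0.9953948451656026}
```

```bash
sed -i 's/^from cell/from scipy.spatial.transform import Rotation as Ro\nfrom cell/; s/np.array(s\[.rotation.\]).T/Ro.from_euler("xyz",s["rotation"]).as_matrix().T/' h.py; cat h.py|tail -4
```

```text
z=s['z_map'];h,w=z.shape;f=h/2/np.tan(np.radians(float(s['vertical_fov']))/2)
    v,u=np.mgrid[:h,:w]
    p=np.stack([(u-s['cx'])/f*z,(v-s['cy'])/f*z,z],-1)
    return p@Ro.from_euler("xyz",s["rotation"]).as_matrix().T+np.array(s['eye'])
```

View pics/scene0.png

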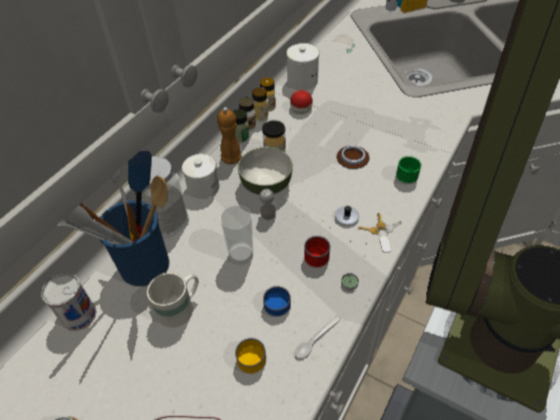

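View pics/top0.png

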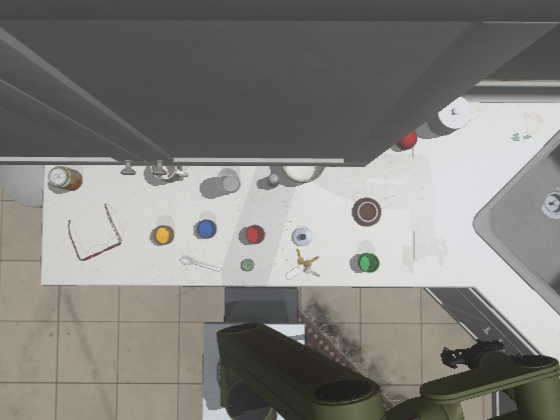

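```bash
cat >> h.py <<'E'
def rim(P,u,v,zlo,zhi,r=30):
    "circle fit of points in a window within a height band"
    W=P[v-r:v+r,u-r:u+r].reshape(-1,3);W=W[(W[:,2]>zlo)&(W[:,2]<zhi)]
    if len(W)<5:return None
    (x,y),R=cv2.minEnclosingCircle((W[:,:2]*1000).astype(np.float32))
    A=np.c_[W[:,:2],np.ones(len(W))];b=(W[:,:2]**2).sum(1);c=np.linalg.lstsq(A,b,rcond=None)[0]
    return np.round([x,y,R,W[:,2].max()*1000,len(W)],1),np.round(c[:2]*500,1)
E
python3 - <<'E'
from h import *
T={'red':(255,234,.04,.07),'yel':(163,235,.034,.06),'blue':(207,228,.026,.05),'lid':(303,236,.0045,.018),'knob':(303,236,.03,.045),'base':(367,211,.011,.022),'green':(368,262,.04,.07),'glass':(229,184,.1,.16),'salt':(273,180,.06,.1),'spoonball':(248,265,.006,.1)}
S={'red':(317,250,.04,.07),'yel':(251,355,.034,.06),'blue':(277,300,.026,.05),'lid':(347,215,.0045,.018),'knob':(347,213,.03,.045),'base':(353,156,.011,.022),'green':(408,170,.04,.07),'glass':(238,230,.1,.16),'salt':(268,205,.06,.1),'mug':(170,298,.07,.12),'honey':(273,138,.06,.12),'spoonball':(350,281,.006,.1)}
for n,D in(('top',T),('scene',S)):
    P=world(np.load('pics/'+n+'0.npz'))
    for k,(u,v,a,b) in D.items(): print(n,k,rim(P,u,v,a,b,18 if n=='top' else 22), np.round(P[v,u]*1000))
    print(np.round(P[::60,::80,2],3) if 0 else '')
P=world(np.load('pics/top0.npz'));print(np.round(P[100,::80]*1000), np.round(P[250,60]*1000),np.round(P[161,300]*1000),P[140:170:5,350])
E
```

```text
top red (array([432.2,  -5. ,  29.6,  60. ,  58. ]), array([432.7,  -4.9])) [433.  -3.   8.]
top yel (array([429.5, 281.5,  31. ,  51.4,  80. ]), array([429.4, 279.7])) [428. 286.  14.]
top blue (array([449. , 147.3,  30. ,  43.8,  70. ]), array([449.1, 147. ])) [451. 149.  10.]
top lid (array([ 428.6, -154.5,   70.4,   17.9,  335. ]), array([ 431.7, -154.6])) [ 427. -153.   41.]
top knob (array([ 425.6, -153.7,    8.7,   42.8,   25. ]), array([ 425.9, -153. ])) [ 427. -153.   41.]
top base (array([ 508.5, -357.7,   43.1,   22. ,  132. ]), array([ 507.4, -356.9])) [ 507. -358.    2.]
top green (array([ 347.5, -356.7,   30. ,   59. ,   80. ]), array([ 347.2, -356.2])) [ 347. -358.   15.]
top glass (array([592. ,  72.2,  33.9, 148.7, 142. ]), array([591.7,  71.6])) [590.  80.  13.]
top salt (array([607.5, -77. ,  33.9,  98.1, 130. ]), array([608.3, -75.1])) [596. -59.  84.]
top spoonball (array([346.1,  21.4,  66.1,  21. , 134. ]), array([338.4,  19.2])) [335.  19.   5.]

scene red (array([430.3,  -2.9,  30.8,  54.9, 207. ]), array([429.8,  -2.6])) [437. -19.  12.]
scene yel (array([42
[... 811 characters left out ...]
, 261.4,  48.8,  98.6, 650. ]), array([629.8, 268.6])) [658. 251.   8.]
scene honey (array([ 676.9, -234.3,   69.9,   95.9,  600. ]), array([ 686.3, -238.2])) [ 685. -237.   84.]
scene spoonball (array([358.7,  11.5,  46. ,  22.1, 140. ]), array([349.4,  17.7])) [335.  14.   2.]

[[ 579.  239.  995.]
 [ 579.  151.  997.]
 [ 588.   70.  967.]
 [ 588.  -23.  968.]
 [ 588. -115.  970.]
 [ 585. -203.  984.]
 [ 866. -723.    4.]] [379. 614.   5.] [ 582. -115.  551.] [[ 0.58820322 -0.18665392  0.73698863]
 [ 0.58889491 -0.19427567  0.68945629]
 [ 0.58849598 -0.20181964  0.64238424]
 [ 0.58096834 -0.20346     0.63197911]
 [ 0.57974104 -0.21179208  0.5799716 ]
 [ 0.5801858  -0.22317614  0.50896245]]
```

carry_out --series '[{"jaw": -1,"x": 50,"y": 35,"z": 0},{"jaw": -1,"x": 100,"y": 70},{"jaw": -1,"x": 150,"y": 105},{"jaw": -1,"x": 200,"y": 140},{"jaw": -1,"x": 250,"y": 175},{"jaw": -1,"x": 265,"y": 235},{"jaw": -1,"x": 275,"y": 295},{"jaw": -1,"x": 280,"y": 355}]' --force 30

```text
$.series[0]: bad value
```

carry_out --series '[{"jaw": -1,"x": 50,"y": 35,"z": 0,"spin": 0},{"jaw": -1,"x": 100,"y": 70,"z": 0,"spin": 0},{"jaw": -1,"x": 150,"y": 105,"z": 0,"spin": 0},{"jaw": -1,"x": 200,"y": 140,"z": 0,"spin": 0},{"jaw": -1,"x": 250,"y": 175,"z": 0,"spin": 0},{"jaw": -1,"x": 265,"y": 235,"z": 0,"spin": 0},{"jaw": -1,"x": 275,"y": 295,"z": 0,"spin": 0},{"jaw": -1,"x": 280,"y": 355,"z": 0,"spin": 0}]' --force 30

```text
t: 1.1
tcp_pos: [0.4202, -0.2007, 0.2309]
orientation: [-3.141, 0.0, 0.246]
contact_force: [1.3, 1.1, 1.3]
opening: 1.0
finger_force: 0.0
```

carry_out --series '[{"jaw": -1,"x": 3,"y": 60,"z": 0,"spin": 0},{"jaw": -1,"x": 6,"y": 120,"z": 0,"spin": 0},{"jaw": -1,"x": 11,"y": 170,"z": -30,"spin": 0},{"jaw": -1,"x": 11,"y": 197,"z": -80,"spin": 0},{"jaw": -1,"x": 11,"y": 197,"z": -130,"spin": 0},{"jaw": -1,"x": 11,"y": 197,"z": -150,"spin": 0},{"jaw": -1,"x": 11,"y": 197,"z": -150,"spin": 0}]'

```text
t: 1.98
tcp_pos: [0.4291, -0.0054, 0.0797]
orientation: [-3.14, 0.005, 0.246]
contact_force: [-0.5, -0.7, -0.1]
opening: 0.999
finger_force: 0.0
```

```bash
python3 - <<'E'
from h import *
s=snap('scene');cv2.imwrite('pics/a.png',cv2.resize(s['frame'][150:320,220:440,::-1],None,fx=3,fy=3))
s=snap('top');cv2.imwrite('pics/b.png',cv2.resize(s['frame'][180:300,180:400,::-1],None,fx=3,fy=3))
print(env.sense()['tcp_pos'])
E
```

```text
[ 0.43131644 -0.00580929  0.08163995]
```

View pics/a.png

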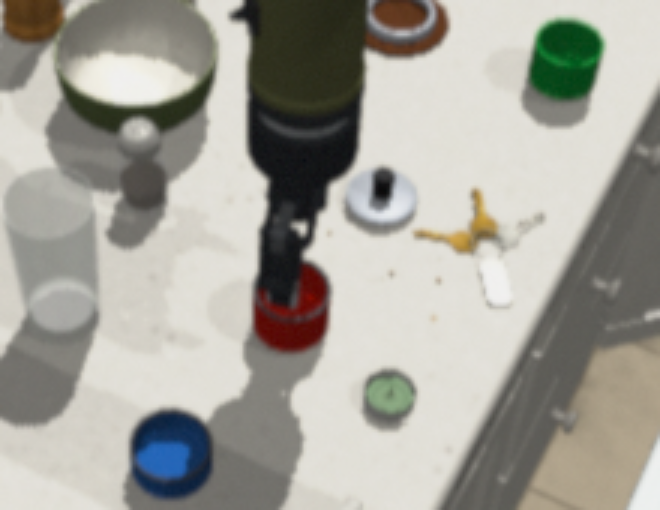

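The picture shows the near finger just over the red cup's left rim (290,285 in the crop), as expected from 30 mm above it; nothing else is in the way. Descend and grip.

carry_out --series '[{"jaw": -1,"x": 0,"y": 1,"z": -30,"spin": 0},{"jaw": -1,"x": 0,"y": 1,"z": -50,"spin": 0},{"jaw": -1,"x": 0,"y": 1,"z": -62,"spin": 0},{"jaw": -1,"x": 0,"y": 1,"z": -62,"spin": 0},{"jaw": 0.6,"x": 0,"y": 1,"z": -62,"spin": 0},{"jaw": 0.6,"x": 0,"y": 1,"z": -62,"spin": 0},{"jaw": 0.6,"x": 0,"y": 1,"z": -62,"spin": 0},{"jaw": 0.6,"x": 0,"y": 1,"z": -62,"spin": 0}]'

```text
t: 3.08
tcp_pos: [0.4317, -0.0048, 0.0204]
orientation: [3.141, -0.002, 0.246]
contact_force: [-0.7, 0.5, 5.6]
opening: 0.707
finger_force: 31.1
```

carry_out --series '[{"jaw": 0.6,"x": 0,"y": 0,"z": 40,"spin": 0},{"jaw": 0.6,"x": 5,"y": -25,"z": 80,"spin": 0},{"jaw": 0.6,"x": 15,"y": -80,"z": 90,"spin": 0},{"jaw": 0.6,"x": 28,"y": -138,"z": 90,"spin": 0},{"jaw": 0.6,"x": 41,"y": -196,"z": 90,"spin": 0},{"jaw": 0.6,"x": 53,"y": -254,"z": 90,"spin": 0},{"jaw": 0.6,"x": 65,"y": -310,"z": 90,"spin": 0},{"jaw": 0.6,"x": 74,"y": -352,"z": 80,"spin": 0}]'

```text
t: 4.08
tcp_pos: [0.506, -0.3601, 0.1007]
orientation: [3.138, -0.002, 0.245]
contact_force: [1.1, 0.3, -0.8]
opening: 0.703
finger_force: 33.4
```

carry_out --series '[{"jaw": 0.6,"x": 0,"y": 0,"z": -25,"spin": 0},{"jaw": 0.6,"x": 0,"y": 0,"z": -40,"spin": 0},{"jaw": 0.6,"x": 0,"y": 0,"z": -40,"spin": 0}]'

```text
t: 4.45
tcp_pos: [0.5036, -0.3552, 0.0581]
orientation: [-3.139, 0.002, 0.246]
contact_force: [0.3, -0.1, -0.1]
opening: 0.703
finger_force: 33.3
```

```bash
python3 - <<'E'
from h import *
s=snap('scene');t=snap('top')
c=[cv2.resize(q['frame'][a:a+100,b:b+100,::-1],None,fx=4,fy=4,interpolation=2) for q,a,b in((s,105,305),(t,165,320))]
cv2.imwrite('pics/c.png',np.hstack(c))
P=world(s);print(rim(P,353,150,.065,.09,30))
P=world(t);m=(P[...,2]>.06)&(P[...,2]<.085)
f=t['frame'].astype(int);r=(f[...,0]>80)&(f[...,1]<40)&(f[...,2]<40);r[:, :330]=0;r[:,400:]=0;print(np.median(P[r],0),r.sum());print(env.sense()['tcp_pos'])
E
```

```text
(array([ 496. , -349.1,   39.8,   89.9,  207. ]), array([ 500.7, -349.2]))
[nan nan nan] 0
[ 0.50502156 -0.35610434  0.05978519]
  return _methods._mean(a, axis=axis, dtype=dtype,
  ret = um.true_divide(
```

View pics/c.png

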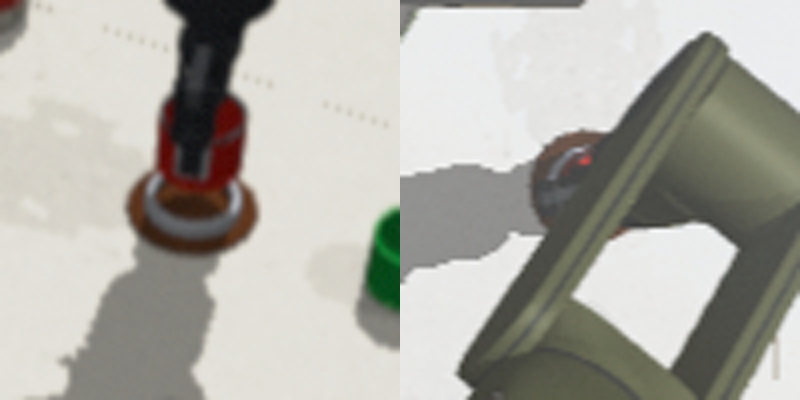

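The cup hangs over the ring in the scene view (cup axis about 201, ring 194 in the crop, explained by the height). Lower, with a force check.

carry_out --series '[{"jaw": 0.6,"x": 0,"y": 0,"z": -15,"spin": 0},{"jaw": 0.6,"x": 0,"y": 0,"z": -24,"spin": 0},{"jaw": 0.6,"x": 0,"y": 0,"z": -30,"spin": 0},{"jaw": 0.6,"x": 0,"y": 0,"z": -30,"spin": 0}]'

```text
t: 5.05
tcp_pos: [0.5048, -0.3565, 0.0288]
orientation: [-3.141, 0.0, 0.246]
contact_force: [-0.7, 0.4, -0.9]
opening: 0.704
finger_force: 33.4
```

carry_out --series '[{"jaw": 0.6,"x": 0,"y": 0,"z": -3,"spin": 0},{"jaw": 0.6,"x": 0,"y": 0,"z": -3,"spin": 0}]'

```text
t: 5.3
tcp_pos: [0.505, -0.3568, 0.0281]
orientation: [3.141, -0.001, 0.246]
contact_force: [-1.8, 2.3, 8.6]
opening: 0.703
finger_force: 34.2
```

carry_out --series '[{"jaw": -1,"x": 0,"y": 0,"z": 0,"spin": 0},{"jaw": -1,"x": 0,"y": 0,"z": 0,"spin": 0},{"jaw": -1,"x": 0,"y": 0,"z": 0,"spin": 0},{"jaw": -1,"x": 0,"y": 0,"z": 40,"spin": 0},{"jaw": -1,"x": 0,"y": 0,"z": 90,"spin": 0},{"jaw": -1,"x": -10,"y": 50,"z": 110,"spin": 0},{"jaw": -1,"x": -22,"y": 110,"z": 110,"spin": 0},{"jaw": -1,"x": -34,"y": 170,"z": 110,"spin": 0}]'

```text
t: 6.3
tcp_pos: [0.4707, -0.1855, 0.1367]
orientation: [3.141, -0.001, 0.245]
contact_force: [0.1, 0.5, -0.1]
opening: 1.003
finger_force: 0.0
```

```bash
python3 - <<'E'
from h import *
for n,(u,v),r in(('scene',(353,145),26),('top',(367,211),18)):
    s=snap(n);P=world(s);print(n,rim(P,u,v,.052,.07,r),rim(P,u,v,.011,.02,r))
    if n=='scene':cv2.imwrite('pics/d.png',cv2.resize(s['frame'][105:205,305:405,::-1],None,fx=4,fy=4,interpolation=2))
E
```

```text
scene (array([ 503. , -355.1,   31.4,   62.4,   75. ]), array([ 502.6, -355.8])) (array([ 501. , -353.4,   33.4,   19.9,   99. ]), array([ 501.1, -353.6]))
top (array([ 506.4, -358.2,   30.1,   67.6,   59. ]), array([ 506. , -357.9])) (array([ 508.9, -360.2,   43.4,   20. ,  131. ]), array([ 506.3, -357.4]))
```

View pics/d.png

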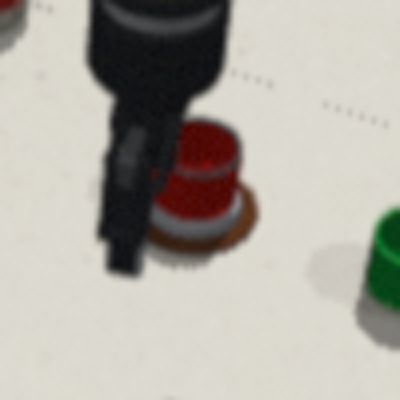

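The crop shows red upright in the base ring; its rim measures 60 mm high after the bias and concentric with the base. On to yellow.

carry_out --series '[{"jaw": -1,"x": -5,"y": 60,"z": 0,"spin": 0},{"jaw": -1,"x": -10,"y": 120,"z": 0,"spin": 0},{"jaw": -1,"x": -16,"y": 180,"z": 0,"spin": 0},{"jaw": -1,"x": -21,"y": 240,"z": 0,"spin": 0},{"jaw": -1,"x": -27,"y": 300,"z": 0,"spin": 0},{"jaw": -1,"x": -32,"y": 360,"z": 0,"spin": 0},{"jaw": -1,"x": -38,"y": 420,"z": 0,"spin": 0},{"jaw": -1,"x": -43,"y": 467,"z": -30,"spin": 0}]'

```text
t: 7.4
tcp_pos: [0.4305, 0.2839, 0.108]
orientation: [-3.14, -0.007, 0.247]
contact_force: [0.3, 0.1, -0.3]
opening: 1.002
finger_force: 0.0
```

carry_out --series '[{"jaw": -1,"x": 0,"y": 0,"z": -40,"spin": 0},{"jaw": -1,"x": 0,"y": 0,"z": -40,"spin": 0}]'

```text
t: 7.65
tcp_pos: [0.4256, 0.2794, 0.0637]
orientation: [3.14, 0.007, 0.247]
contact_force: [-0.1, -0.9, 0.4]
opening: 0.995
finger_force: 0.0
```

carry_out --series '[{"jaw": -1,"x": 0,"y": 0,"z": -30,"spin": 0},{"jaw": -1,"x": 0,"y": 0,"z": -45,"spin": 0},{"jaw": -1,"x": 0,"y": 0,"z": -51,"spin": 0},{"jaw": -1,"x": 0,"y": 0,"z": -51,"spin": 0},{"jaw": 0.6,"x": 0,"y": 0,"z": -51,"spin": 0},{"jaw": 0.6,"x": 0,"y": 0,"z": -51,"spin": 0},{"jaw": 0.6,"x": 0,"y": 0,"z": -51,"spin": 0},{"jaw": 0.6,"x": 0,"y": 0,"z": -51,"spin": 0}]'

```text
t: 8.65
tcp_pos: [0.4286, 0.2807, 0.0165]
orientation: [-3.141, -0.002, 0.246]
contact_force: [-1.2, -0.2, 5.1]
opening: 0.702
finger_force: 31.5
```

carry_out --series '[{"jaw": 0.6,"x": 0,"y": 0,"z": 50,"spin": 0},{"jaw": 0.6,"x": 0,"y": -10,"z": 105,"spin": 0},{"jaw": 0.6,"x": 5,"y": -60,"z": 120,"spin": 0},{"jaw": 0.6,"x": 12,"y": -120,"z": 120,"spin": 0},{"jaw": 0.6,"x": 19,"y": -180,"z": 120,"spin": 0},{"jaw": 0.6,"x": 26,"y": -240,"z": 120,"spin": 0},{"jaw": 0.6,"x": 33,"y": -300,"z": 120,"spin": 0},{"jaw": 0.6,"x": 41,"y": -360,"z": 120,"spin": 0}]'

```text
t: 9.65
tcp_pos: [0.4688, -0.0816, 0.1359]
orientation: [3.141, -0.001, 0.246]
contact_force: [0.8, -0.3, -1.3]
opening: 0.695
finger_force: 33.6
```

carry_out --series '[{"jaw": 0.6,"x": 7,"y": -60,"z": 0,"spin": 0},{"jaw": 0.6,"x": 14,"y": -120,"z": 0,"spin": 0},{"jaw": 0.6,"x": 21,"y": -180,"z": 0,"spin": 0},{"jaw": 0.6,"x": 28,"y": -230,"z": 0,"spin": 0},{"jaw": 0.6,"x": 34,"y": -265,"z": 0,"spin": 0},{"jaw": 0.6,"x": 36,"y": -277,"z": -20,"spin": 0},{"jaw": 0.6,"x": 36,"y": -277,"z": -40,"spin": 0},{"jaw": 0.6,"x": 36,"y": -277,"z": -40,"spin": 0}]'

```text
t: 10.65
tcp_pos: [0.5025, -0.354, 0.0924]
orientation: [-3.136, 0.004, 0.246]
contact_force: [-0.1, -0.2, -1.0]
opening: 0.7
finger_force: 33.6
```

```bash
python3 - <<'E'
from h import *
s=snap('scene');cv2.imwrite('pics/e.png',cv2.resize(s['frame'][85:205,290:410,::-1],None,fx=4,fy=4,interpolation=2));print(env.sense()['tcp_pos'],env.sense()['opening'])
E
```

```text
[ 0.50352212 -0.35464987  0.09369941] 0.6951058444345263
```

View pics/e.png

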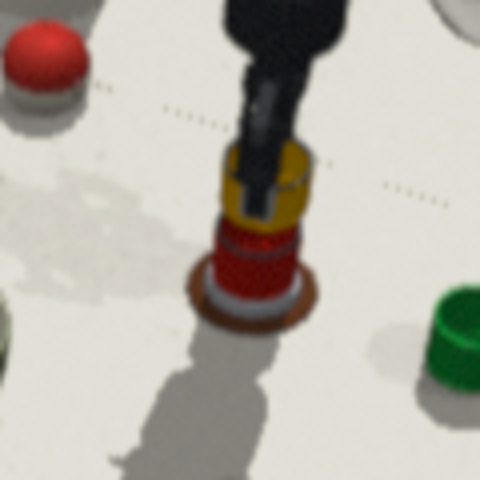

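Yellow hangs upright above red (axes about 266 and 257 in the crop, the same lean as before). Lower it.

carry_out --series '[{"jaw": 0.6,"x": 1,"y": -1,"z": -10,"spin": 0},{"jaw": 0.6,"x": 1,"y": -1,"z": -18,"spin": 0},{"jaw": 0.6,"x": 1,"y": -1,"z": -25,"spin": 0},{"jaw": 0.6,"x": 1,"y": -1,"z": -28,"spin": 0},{"jaw": 0.6,"x": 1,"y": -1,"z": -28,"spin": 0}]'

```text
t: 11.32
tcp_pos: [0.5059, -0.3576, 0.0682]
orientation: [3.141, -0.0, 0.246]
contact_force: [-1.0, 2.0, 4.1]
opening: 0.695
finger_force: 34.0
```

carry_out --series '[{"jaw": -1,"x": 0,"y": 0,"z": 0,"spin": 0},{"jaw": -1,"x": 0,"y": 0,"z": 0,"spin": 0},{"jaw": -1,"x": 0,"y": 0,"z": 0,"spin": 0},{"jaw": -1,"x": 0,"y": 0,"z": 40,"spin": 0},{"jaw": -1,"x": 0,"y": 0,"z": 75,"spin": 0},{"jaw": -1,"x": -7,"y": 60,"z": 85,"spin": 0},{"jaw": -1,"x": -14,"y": 120,"z": 85,"spin": 0},{"jaw": -1,"x": -21,"y": 180,"z": 85,"spin": 0}]'

```text
t: 12.32
tcp_pos: [0.4847, -0.1764, 0.1526]
orientation: [3.141, -0.001, 0.245]
contact_force: [0.1, 1.3, 0.3]
opening: 1.001
finger_force: 0.0
```

```bash
python3 - <<'E'
from h import *
for n,(u,v),r in(('scene',(354,135),22),('top',(367,211),18)):
    s=snap(n);P=world(s);print(n,rim(P,u,v,.085,.11,r))
    if n=='scene':cv2.imwrite('pics/f.png',cv2.resize(s['frame'][85:205,290:410,::-1],None,fx=3,fy=3,interpolation=2))
E
```

```text
scene (array([ 503.6, -357.4,   32.7,   97.4,  151. ]), array([ 503.8, -356.7]))
top (array([ 506.7, -358.7,   30.2,  103. ,   83. ]), array([ 507. , -358.5]))
```

View pics/f.png

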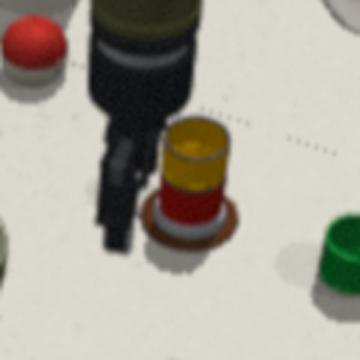

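Yellow sits straight on red (rim at about 96 mm). Next blue.

carry_out --series '[{"jaw": -1,"x": -7,"y": 60,"z": 0,"spin": 0},{"jaw": -1,"x": -14,"y": 120,"z": 0,"spin": 0},{"jaw": -1,"x": -21,"y": 180,"z": 0,"spin": 0},{"jaw": -1,"x": -28,"y": 240,"z": 0,"spin": 0},{"jaw": -1,"x": -34,"y": 295,"z": -30,"spin": 0},{"jaw": -1,"x": -37,"y": 325,"z": -70,"spin": 0},{"jaw": -1,"x": -37,"y": 325,"z": -90,"spin": 0},{"jaw": -1,"x": -37,"y": 325,"z": -90,"spin": 0}]'

```text
t: 13.42
tcp_pos: [0.4469, 0.1472, 0.0609]
orientation: [3.141, 0.004, 0.247]
contact_force: [0.1, -0.0, -0.3]
opening: 1.004
finger_force: 0.0
```

carry_out --series '[{"jaw": -1,"x": 0,"y": 0,"z": -30,"spin": 0},{"jaw": -1,"x": 0,"y": 0,"z": -45,"spin": 0},{"jaw": -1,"x": 0,"y": 0,"z": -51,"spin": 0},{"jaw": -1,"x": 0,"y": 0,"z": -51,"spin": 0},{"jaw": 0.6,"x": 0,"y": 0,"z": -51,"spin": 0},{"jaw": 0.6,"x": 0,"y": 0,"z": -51,"spin": 0},{"jaw": 0.6,"x": 0,"y": 0,"z": -51,"spin": 0},{"jaw": 0.6,"x": 0,"y": 0,"z": -51,"spin": 0}]'

```text
t: 14.42
tcp_pos: [0.4487, 0.1474, 0.0125]
orientation: [3.141, -0.002, 0.246]
contact_force: [-0.9, -0.7, 6.6]
opening: 0.697
finger_force: 30.9
```

carry_out --series '[{"jaw": 0.6,"x": 0,"y": 0,"z": 50,"spin": 0},{"jaw": 0.6,"x": 0,"y": -10,"z": 105,"spin": 0},{"jaw": 0.6,"x": 4,"y": -45,"z": 145,"spin": 0},{"jaw": 0.6,"x": 11,"y": -105,"z": 150,"spin": 0},{"jaw": 0.6,"x": 18,"y": -165,"z": 150,"spin": 0},{"jaw": 0.6,"x": 25,"y": -225,"z": 150,"spin": 0},{"jaw": 0.6,"x": 32,"y": -285,"z": 150,"spin": 0},{"jaw": 0.6,"x": 39,"y": -345,"z": 150,"spin": 0}]'

```text
t: 15.42
tcp_pos: [0.4867, -0.1996, 0.1619]
orientation: [3.141, -0.001, 0.246]
contact_force: [0.3, 0.3, -1.0]
opening: 0.694
finger_force: 33.5
```

carry_out --series '[{"jaw": 0.6,"x": 6,"y": -55,"z": 0,"spin": 0},{"jaw": 0.6,"x": 12,"y": -105,"z": 0,"spin": 0},{"jaw": 0.6,"x": 16,"y": -140,"z": 0,"spin": 0},{"jaw": 0.6,"x": 18,"y": -160,"z": -10,"spin": 0},{"jaw": 0.6,"x": 18,"y": -160,"z": -35,"spin": 0},{"jaw": 0.6,"x": 18,"y": -160,"z": -35,"spin": 0},{"jaw": 0.6,"x": 18,"y": -160,"z": -35,"spin": 0}]'

```text
t: 16.3
tcp_pos: [0.5049, -0.3569, 0.1264]
orientation: [-3.141, 0.0, 0.247]
contact_force: [-0.4, -0.8, -0.3]
opening: 0.691
finger_force: 33.5
```

```bash
python3 - <<'E'
from h import *
s=snap('scene');cv2.imwrite('pics/g.png',cv2.resize(s['frame'][85:205,290:410,::-1],None,fx=3,fy=3,interpolation=2));print(env.sense()['tcp_pos'],env.sense()['opening'])
E
```

```text
[ 0.50524717 -0.35722264  0.12698556] 0.6964807034403451
```

View pics/g.png

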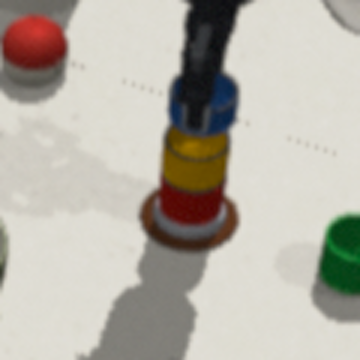

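Blue hangs upright over yellow (about 203 against 196 px, as expected). Lower.

carry_out --series '[{"jaw": 0.6,"x": 0,"y": 0,"z": -10,"spin": 0},{"jaw": 0.6,"x": 0,"y": 0,"z": -18,"spin": 0},{"jaw": 0.6,"x": 0,"y": 0,"z": -25,"spin": 0},{"jaw": 0.6,"x": 0,"y": 0,"z": -28,"spin": 0},{"jaw": 0.6,"x": 0,"y": 0,"z": -28,"spin": 0}]'

```text
t: 16.98
tcp_pos: [0.5052, -0.3579, 0.1001]
orientation: [3.141, -0.001, 0.246]
contact_force: [-1.9, 1.5, 10.6]
opening: 0.696
finger_force: 34.4
```

carry_out --series '[{"jaw": -1,"x": 0,"y": 0,"z": 0,"spin": 0},{"jaw": -1,"x": 0,"y": 0,"z": 0,"spin": 0},{"jaw": -1,"x": 0,"y": 0,"z": 0,"spin": 0},{"jaw": -1,"x": 0,"y": 0,"z": 40,"spin": 0},{"jaw": -1,"x": 0,"y": 0,"z": 75,"spin": 0},{"jaw": -0.5,"x": -20,"y": 55,"z": 75,"spin": 0},{"jaw": 0,"x": -40,"y": 110,"z": 75,"spin": 0},{"jaw": 0,"x": -60,"y": 165,"z": 60,"spin": 0}]'

```text
t: 17.98
tcp_pos: [0.4452, -0.1919, 0.159]
orientation: [3.14, -0.003, 0.245]
contact_force: [0.2, 0.8, 0.1]
opening: 0.501
finger_force: 0.0
```

carry_out --series '[{"jaw": 0,"x": -21,"y": 41,"z": -30,"spin": 0},{"jaw": 0,"x": -21,"y": 41,"z": -80,"spin": 0},{"jaw": 0,"x": -21,"y": 41,"z": -95,"spin": 0},{"jaw": 0,"x": -21,"y": 41,"z": -95,"spin": 0}]'

```text
t: 18.48
tcp_pos: [0.4228, -0.1511, 0.0621]
orientation: [-3.139, 0.003, 0.246]
contact_force: [-1.2, -0.0, -0.1]
opening: 0.501
finger_force: 0.0
```

```bash
python3 - <<'E'
from h import *
t=snap('top');s=snap('scene')
P=world(t);print(rim(P,367,211,.11,.14,18))
P=world(s);print(rim(P,356,125,.117,.135,25))
c=[s['frame'][85:245,280:420,::-1],t['frame'][180:340,290:430,::-1]]
cv2.imwrite('pics/i.png',cv2.resize(np.hstack(c),None,fx=2.8,fy=2.8,interpolation=2));print(env.sense()['tcp_pos'],env.sense()['opening'])
E
```

```text
(array([ 505.3, -359.1,   30.1,  130.4,   87. ]), array([ 505.1, -358.6]))
None
[ 0.42442471 -0.15201953  0.06360224] 0.49897810125413283
```

View pics/i.png

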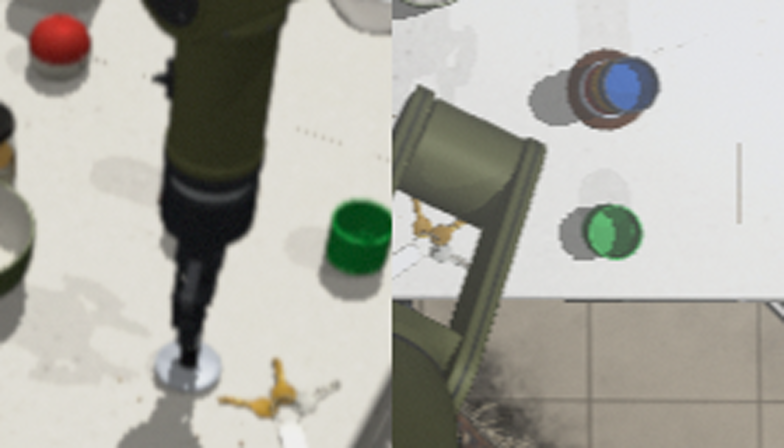

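Blue's rim (625,85) is concentric with the stack in the top view; the fingers are over the knob (188,355 left). Descend on the knob.

carry_out --series '[{"jaw": 0,"x": 0,"y": 0,"z": -25,"spin": 0},{"jaw": 0,"x": 0,"y": 0,"z": -40,"spin": 0},{"jaw": 0,"x": 0,"y": 0,"z": -46,"spin": 0},{"jaw": 0,"x": 0,"y": 0,"z": -46,"spin": 0},{"jaw": 1,"x": 0,"y": 0,"z": -46,"spin": 0},{"jaw": 1,"x": 0,"y": 0,"z": -46,"spin": 0},{"jaw": 1,"x": 0,"y": 0,"z": -46,"spin": 0},{"jaw": 1,"x": 0,"y": 0,"z": -46,"spin": 0}]'

```text
t: 19.58
tcp_pos: [0.4245, -0.1519, 0.0179]
orientation: [3.141, -0.001, 0.246]
contact_force: [-0.1, 1.3, 6.1]
opening: 0.197
finger_force: 29.5
```

carry_out --series '[{"jaw": 1,"x": 0,"y": 0,"z": 50,"spin": 0},{"jaw": 1,"x": 0,"y": 0,"z": 110,"spin": 0},{"jaw": 1,"x": 8,"y": -20,"z": 155,"spin": 0},{"jaw": 1,"x": 28,"y": -70,"z": 158,"spin": 0},{"jaw": 1,"x": 48,"y": -120,"z": 158,"spin": 0},{"jaw": 1,"x": 68,"y": -170,"z": 158,"spin": 0},{"jaw": 1,"x": 80,"y": -206,"z": 150,"spin": 0},{"jaw": 1,"x": 80,"y": -206,"z": 140,"spin": 0}]'

```text
t: 20.58
tcp_pos: [0.5047, -0.3608, 0.1565]
orientation: [3.14, -0.0, 0.243]
contact_force: [0.1, 0.5, -1.1]
opening: 0.2
finger_force: 29.9
```

carry_out --series '[{"jaw": 1,"x": 0,"y": 0,"z": 0,"spin": 0},{"jaw": 1,"x": 0,"y": 0,"z": 0,"spin": 0}]'

```text
t: 20.82
tcp_pos: [0.5032, -0.3562, 0.1571]
orientation: [-3.14, 0.001, 0.247]
contact_force: [1.0, -0.2, -1.3]
opening: 0.198
finger_force: 29.9
```

```bash
python3 - <<'E'
from h import *
s=snap('scene');cv2.imwrite('pics/j.png',cv2.resize(s['frame'][75:195,290:410,::-1],None,fx=4,fy=4,interpolation=2));print(env.sense()['tcp_pos'],env.sense()['opening'])
E
```

```text
[ 0.50353853 -0.35645897  0.15755135] 0.19594028871212738
```

View pics/j.png

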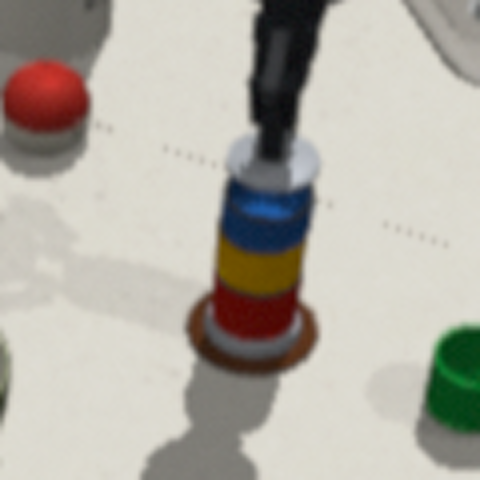

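The lid (272,163) hangs level over blue (267,205), in line. Lower about 24 mm.

carry_out --series '[{"jaw": 1,"x": 1,"y": -1,"z": -10,"spin": 0},{"jaw": 1,"x": 1,"y": -1,"z": -16,"spin": 0},{"jaw": 1,"x": 1,"y": -1,"z": -22,"spin": 0},{"jaw": 1,"x": 1,"y": -1,"z": -25,"spin": 0},{"jaw": 1,"x": 1,"y": -1,"z": -25,"spin": 0}]'

```text
t: 21.5
tcp_pos: [0.5054, -0.3593, 0.1336]
orientation: [3.14, -0.001, 0.246]
contact_force: [-1.2, 0.2, 5.9]
opening: 0.193
finger_force: 30.5
```

carry_out --series '[{"jaw": 0,"x": 0,"y": 0,"z": 0,"spin": 0},{"jaw": 0,"x": 0,"y": 0,"z": 0,"spin": 0},{"jaw": 0,"x": 0,"y": 0,"z": 0,"spin": 0},{"jaw": 0,"x": 0,"y": 0,"z": 40,"spin": 0},{"jaw": 0,"x": 0,"y": 0,"z": 80,"spin": 0},{"jaw": 0,"x": -30,"y": 50,"z": 80,"spin": 0},{"jaw": 0,"x": -60,"y": 100,"z": 80,"spin": 0},{"jaw": 0,"x": -60,"y": 160,"z": 80,"spin": 0}]'

```text
t: 22.5
tcp_pos: [0.4426, -0.1976, 0.2122]
orientation: [-3.141, 0.001, 0.243]
contact_force: [0.5, 0.1, 0.7]
opening: 0.5
finger_force: 0.0
```

```bash
python3 - <<'E'
from h import *
s=snap('scene');t=snap('top')
print(rim(world(t),367,211,.145,.17,24),rim(world(t),367,211,.118,.14,24))
c=[s['frame'][75:235,200:410,::-1],t['frame'][160:320,220:430,::-1]]
cv2.imwrite('pics/k.png',cv2.resize(np.hstack(c),None,fx=1.9,fy=1.9,interpolation=2))
E
```

```text
(array([ 506.1, -359.3,    9. ,  158.6,   33. ]), array([ 506. , -358.7])) (array([ 505.3, -359.5,   30.3,  136.9,  301. ]), array([ 505.6, -359.3]))
```

View pics/k.png

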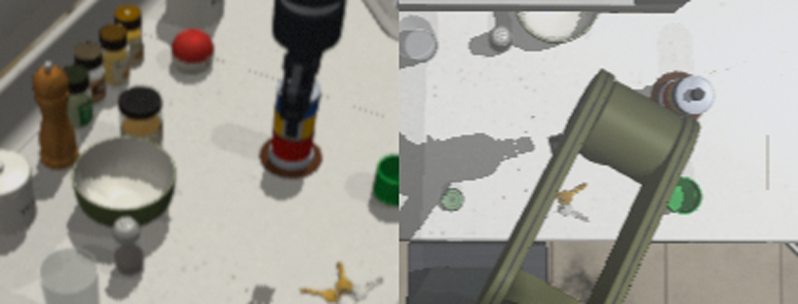

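The stack is upright with the lid concentric (top view 693,95). The knob top measures about 153 mm after the bias, against 154 expected. The neighbouring things in view are untouched.

```bash
python3 -c "
from cell import env
print(env.close_job())"
```

```text
the job is handed in; nothing more can be done
None
```

The carrier is back together on its base, in the order red, yellow, blue and lid; every piece measured as fully seated and upright, and the job is handed in after about 23 s of robot time.

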